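# Make up the ignition kit and the spot-test kit

### The arm

A 7-joint arm with a two-finger parallel gripper is mounted at the origin on a cart in front of the work surface, level with it; the furniture and walls round the work are solid. World frame = base frame: x ahead of the robot, y to its left, z up, the work surface at z = 0. Lengths are in m, angles in rad, forces in N, time in s.
With the tool pointing down it reaches from about 0.425 to 1.025 m from the base axis. Payload 3.6 kg.
Tool frame: the origin (TCP) lies midway between the tips of the shut fingers; the grasp point (between the pads) lies 19 mm behind it; z points along the fingers, y is the direction in which the jaws open and shut (so a half turn about z gives the same grasp; the last joint's range is limited). The gripper opens to 85 mm and grips with 20 to 120 N. Pads are 22 mm wide; open, the fingers measure 114 mm over their backs; the gripper's body (76 mm by 85 mm) begins 54 mm behind the grasp point. The pads swing forward as they close: fully open they stand 13 mm farther back than shut.
Start: joints at [1.016, 0.591, 0.048, 1.609, -0.033, 0.943, -0.034], TCP at [0.323, -0.649, 0.231] pointing down, gripper open.
Joint ranges: [-2.69, 2.69], [-0.47, 2.24], [-1.27, 1.36], [0.19, 2.51], [-1.53, 4.68], [0.08, 2.07], [-3.09, 3.09]. Speed limits (rad/s): [2.57, 2.57, 3.14, 3.14, 3.14, 3.14, 3.14].

### API

Orientations are given as a unit quaternion [x, y, z, w].
In Python, from cell import env, inverse_kinematics, viewer gives the robot as it stands. Calls block until the motion is done:
- env.movep(position, orientation): joint-space move of the TCP to a pose.
- env.servo_line(position, frame=None, rate=0.15, until_force=None): straight line of the TCP; frame=None keeps the orientation; rate is the mean speed in m/s. With until_force (N) it stops when the force on the tool has changed by that much, and returns True; else False.
- env.goto_joints(angles): joint-space move.
- env.ungrasp() and env.clamp(strength=None): open the fingers fully, or close them until they stop; strength is the grip in N (None keeps the last).
- env.sleep(seconds).
- inverse_kinematics(position, orientation): joint angles nearest the present ones, or None.
- env.state(): the state.
- viewer.camera(name): name is "side" or "top" or "wrist"; returns (picture, depth): 420x560x3 uint8, red, green, blue; 420x560 float32, m along the optical axis (not along the pixel's ray), 0 where there is no reading.
- viewer.camera_model(name): a dict with "K" (3x3 intrinsics, pixels), "dist_coeffs" ([k1, k2, p1, p2, k3] as OpenCV has them; the pictures are not rectified), "R" (3x3) and "t" (3): a world point X has camera coordinates R X + t; the wrist camera has in their place "T_tool_cam" (4x4, takes a point from camera to tool coordinates, whose origin is the TCP and whose axes are the flange's). Camera axes: x right, y down, z forward; pixel columns grow to the right and rows downward; lengths in m; the calibration is good to about 2 mm. A picture is of the moment at which its call begins: read the wrist's pose just before it. camera_model takes no time and is no camera call.
A pose or a line that the arm cannot do raises env.IKError and nothing moves.
- env.hand_in(): hands the job in, once; it reports no verdict.
The state is a dict: "clock": time; "joint_positions": joint angles; "qd": joint speeds; "effort": joint torques, N m; "tool_pos": TCP position; "tool_rot": TCP orientation; "contact_force": force on the tool from outside, world axes, zero at the start; "moment": the same for the moment, N m; "width": finger opening in m.
Only numpy, scipy, OpenCV 4.12 (cv2) and the standard library are available. Lean on these libraries where they do the work, as an engineer would, in place of code of your own. Each camera call takes 0.05 s, during which the arm holds its last target.

### The job

Make up two kits for the practical from the stock lying between the two kit boards. The ignition kit goes on the larger board: stand the crucible in the round recess and close it with its lid, and lay the tweezers in the long recess. The spot-test kit goes on the narrower board: stand the dropper bottle in the round recess and lay the booklet of test strips in the oblong one; set the crucible, its lid and the bottle down without letting them fall, and leave the spatula and the weighing bottle where they are.

Things in the scene. Friction and masses are not known exactly. Their poses are not given: they have to be found in the camera images.
- ignition_board: Larger kit board, fixed to the bench: pale sheet 180 x 116 mm, 12 mm thick, on a dark back sheet, with two cut-outs whose floors look dark. Origin: centre of its underside; x along its 180 mm side, z up. Round recess for the crucible: 48 mm diameter, centred at x 0, y +26 mm, its floor 4 mm above the bench (8 mm deep). Long recess for the tweezers: 154 mm (along x) by 34 mm, centred at x 0, y -30 mm, its floor 8 mm above the bench (4 mm deep).
- spot_board: Narrower kit board of the same make, fixed to the bench: 186 x 76 mm, 12 mm thick. Origin: centre of its underside; x along its 186 mm side, z up. Round recess for the dropper bottle: 56 mm diameter, centred at x +50 mm, y 0, its floor 4 mm above the bench (8 mm deep). Oblong recess for the test strips: 92 mm (along x) by 38 mm, centred at x -36 mm, y 0, its floor 8 mm above the bench (4 mm deep).
- crucible: Small open white porcelain cup, loose: 41 mm across the rim, tapering to 28 mm at the foot, 32 mm tall, standing upright. Origin: centre of its underside, z up. Grip it across the outside of its sloping wall, fingertips about 12 mm above its foot.
- crucible_lid: The crucible's round white porcelain lid, loose: 43 mm diameter, slightly domed, with a round knob in the middle to hold it by: the knob is 13 mm across between 9 and 16 mm above the lid's flat underside, top at 17 mm. It lies flat, knob up. Origin: centre of its underside, z up. Closed, its underside rests on the crucible's rim, 32 mm above the crucible's foot.
- tweezers: Steel tweezers lying flat, loose: 132 mm long (its own y axis), 13 mm wide and 9 mm high in the middle (10 mm at most), pointed at one end. Origin: centre of its underside. Grip across the middle.
- dropper_bottle: Brown round bottle with a rubber dropper teat on top, loose, upright: straight body 37 mm in diameter up to 45 mm, then a shoulder narrowing up to the red teat (23 mm diameter from about 60 mm, tapering to the top at 96 mm). Origin: centre of its underside, z up. Much the tallest thing in the stock: mind the gripper's body when reaching for low things beside it.
- test_strips: Flat yellow booklet of indicator test strips, loose: 72 mm long (its own y axis), 18 mm wide, 9 mm high. Origin: centre of its underside. Grip across its width.
- spatula: Steel spatula, loose, part of the stock but of neither kit: a plain flat rod 152 mm long (its own y axis), 12 mm wide, 4 mm high. Origin: centre of its underside. To be left where it is.
- weighing_bottle: Open clear glass weighing bottle, loose, part of the stock but of neither kit: straight-sided, 36 mm diameter, 52 mm tall. Origin: centre of its underside. To be left where it is.

How it is judged:
By the outcome, as a careful person would: the job done as asked, in the order asked, and still so for the second after the job is handed in, with the robot touching nothing.
It also fails if it takes over 128 s, if anything falls off the work surface, if the arm or the gripper's body presses on something with over 40 N, if the wrist force passes 120 N, or if a joint passes its speed limit or range.

## Working session

There is one attempt and no reset: what is moved stays moved. The work goes in short steps, each a Python script; the robot and the scene stay as the last script left them, time stands still between calls to the robot, and variables do not carry over. Pictures are saved under pics/ and viewed, and the job is handed in when it is done.

```bash
ls; mkdir -p pics; python3 - <<'E'
from cell import env, viewer
import cv2
s=env.state(); print(s)
for n in ["side","top","wrist"]:
    p,d=viewer.camera(n); cv2.imwrite(f"pics/{n}0.png",p[:,:,::-1]); print(n,viewer.camera_model(n), d.min(),d.max())
E
```

```text
pics
{'clock': 0.0, 'joint_positions': array([ 1.01552963,  0.59214216,  0.04829827,  1.60986347, -0.03331959,
        0.94274106, -0.03370032]), 'qd': array([ 0.00026896, -0.00032259,  0.00063264, -0.00016761,  0.00026762,
        0.0013752 ,  0.00023509]), 'effort': array([-2.86920103e-04, -5.48701930e+01,  1.54598929e+00, -1.98125607e+01,
        9.25089349e-03,  8.87311937e-03,  5.67178347e-06]), 'tool_pos': array([ 0.32263426, -0.64829045,  0.23010892]), 'tool_rot': array([ 9.73456078e-01,  2.28870892e-01, -3.24746721e-04, -1.12868897e-03]), 'contact_force': array([0.32507922, 0.6744184 , 0.27019629]), 'moment': array([ 0.02700675,  0.04434514, -0.01300865]), 'width': 0.08555475417709806}
side {'K': array([[443.95387232,   0.        , 282.31943875],
       [  0.        , 443.95387232, 213.74559463],
       [  0.        ,   0.        ,   1.        ]]), 'dist_coeffs': array([-0.14236436,  0.        ,  0.        ,  0.        ,  0.        ]), 'R': array([[-0.820735  , -0.57130833,  0.00092533],
       [-0.27209421,  0.38946222, -0.87993405],
       [ 0.50235327, -0.72244444, -0.4750
[... 465 characters left out ...]
022]]), 't': array([-0.01199929,  0.5298647 ,  1.08914695])} 0.0 1.9301044
wrist {'K': array([[331.6182212 ,   0.        , 283.70205728],
       [  0.        , 331.6182212 , 209.69269058],
       [  0.        ,   0.        ,   1.        ]]), 'dist_coeffs': array([-0.01255527,  0.        ,  0.        ,  0.        ,  0.        ]), 'T_tool_cam': array([[ 2.78681889e-04, -9.65346622e-01, -2.60970922e-01,
         6.58567897e-02],
       [ 9.99999911e-01,  3.51830882e-04, -2.33577323e-04,
        -7.72191179e-04],
       [ 3.17300709e-04, -2.60970833e-01,  9.65346634e-01,
        -1.42629781e-01],
       [ 0.00000000e+00,  0.00000000e+00,  0.00000000e+00,
         1.00000000e+00]])} 0.0 1.4757303
```

View pics/top0.png

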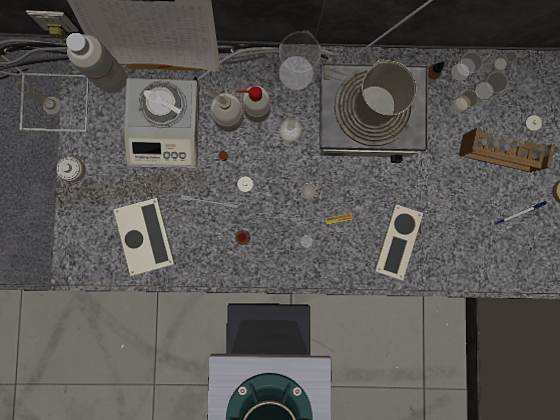

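View pics/side0.png

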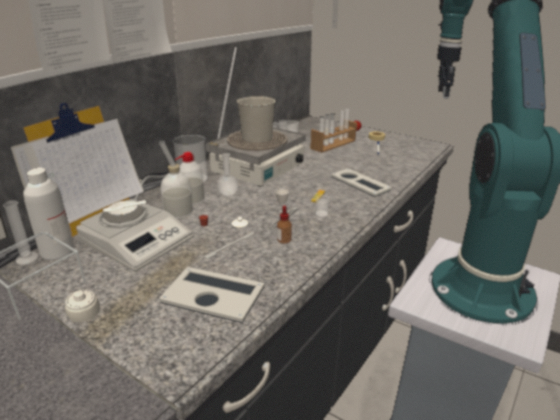

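View pics/wrist0.png

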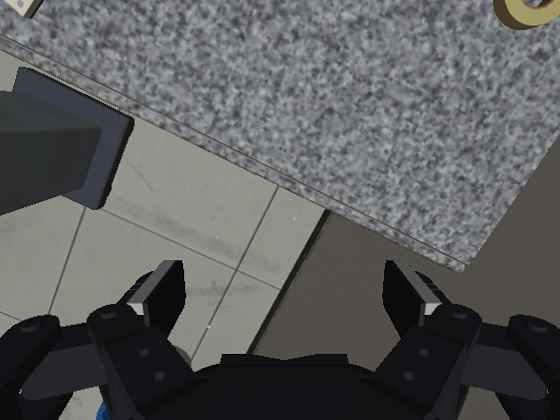

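```bash
python3 - <<'E'
import cv2
a=cv2.imread("pics/top0.png")[140:290,90:440]; cv2.imwrite("pics/topz.png",cv2.resize(a,None,fx=2.28,fy=2.28,interpolation=cv2.INTER_CUBIC))
a=cv2.imread("pics/side0.png")[140:330,130:410]; cv2.imwrite("pics/sidez.png",cv2.resize(a,None,fx=2.8,fy=2.8,interpolation=cv2.INTER_CUBIC))
E
```

```text
(no output)
```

View pics/topz.png

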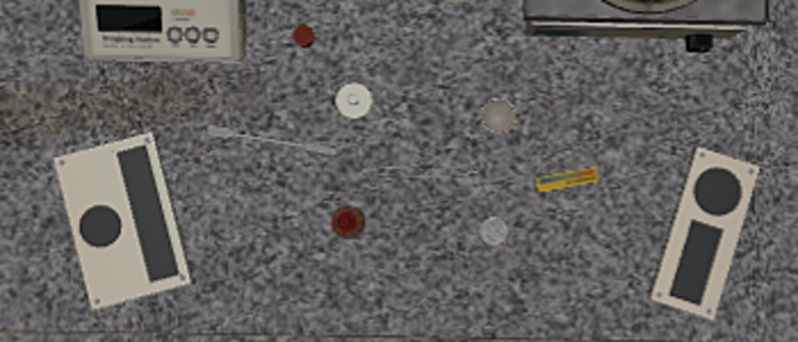

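View pics/sidez.png

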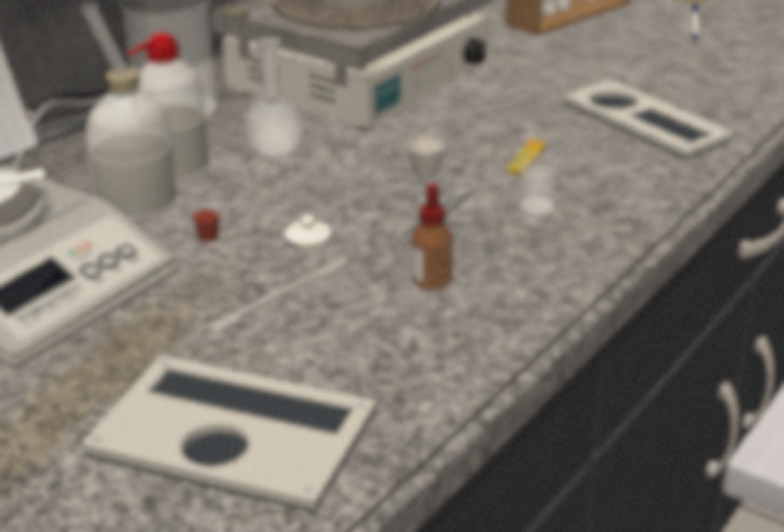

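```bash
cat > h.py <<'E'
from cell import env, inverse_kinematics, viewer
import numpy as np, cv2
from scipy.spatial.transform import Rotation as Ro
def wpose():
    s=env.state(); T=np.eye(4); T[:3,:3]=Ro.from_quat(s["tool_rot"]).as_matrix(); T[:3,3]=s["tool_pos"]; return T
def cam(name,T=None):
    m=viewer.camera_model(name)
    if name=="wrist":
        C=T@m["T_tool_cam"]; return m,C[:3,:3],C[:3,3]
    return m,m["R"].T,-m["R"].T@m["t"]
def p2w(name,uv,z,T=None):
    m,R,c=cam(name,T)
    uv=np.array(uv,float).reshape(-1,1,2)
    n=cv2.undistortPoints(uv,m["K"],m["dist_coeffs"]).reshape(-1,2)
    d=np.c_[n,np.ones(len(n))]@R.T
    return c+d*((z-c[2])/d[:,2])[:,None]
def w2p(name,X,T=None):
    m,R,c=cam(name,T); X=(np.array(X,float).reshape(-1,3)-c)@R
    return cv2.projectPoints(X.reshape(-1,1,3),np.zeros(3),np.zeros(3),m["K"],m["dist_coeffs"])[0].reshape(-1,2)
def down(yaw): # tool y (jaw) axis direction angle: jaw axis at world angle yaw
    y=np.array([np.cos(yaw),np.sin(yaw),0]); z=np.array([0,0,-1.]); x=np.cross(y,z)
    return Ro.from_matrix(np.c_[x,y,z]).as_quat()
E
python3 - <<'E'
from h import *
for n,(u,v),z in [("lid",(353,101),.01),("cruc",(498,115),.03),("bottle",(347,222),.05),("strips",(567,180),.009),("wb",(495,231),.03),("rodL",(272,140),.005),("ib",(122,220),.012),("sb",(705,233),.012),("rod2",(420,170),.005)]:
    print(n,p2w("top",(90+u/2.28,140+v/2.28),z).round(3))
for p in [(.6,.15,.35),(.6,-.15,.35),(.55,0,.4),(.55,.0,.3)]:
  for a in (-90,90,0):
    print(p,a,inverse_kinematics(np.array(p),down(np.radians(a))))
E
```

```text
lid [[0.601 0.078 0.01 ]]
cruc [[ 0.586 -0.09   0.03 ]]
bottle [[0.461 0.079 0.05 ]]
strips [[ 0.515 -0.174  0.009]]
wb [[ 0.454 -0.088  0.03 ]]
rodL [[0.554 0.171 0.005]]
ib [[0.458 0.339 0.012]]
sb [[ 0.456 -0.334  0.012]]
rod2 [[ 0.523 -0.002  0.005]]
(0.6, 0.15, 0.35) -90 [-0.10081387  0.35607096 -0.29389068  1.71988564  0.11459687  1.08244881
 -2.00196855]
(0.6, 0.15, 0.35) 90 [ 0.2333106   0.43396877 -0.77760897  1.70570647  0.33088489  1.13852033
  0.93208778]
(0.6, 0.15, 0.35) 0 [ 0.03916698  0.37792776 -0.48855249  1.71375313  0.19572338  1.09851356
 -0.50963568]
(0.6, -0.15, 0.35) -90 [ 0.13229916  0.34237374  0.05307791  1.73140417 -0.02032436  1.06834735
 -1.37870589]
(0.6, -0.15, 0.35) 90 [ 0.67838763  0.41740178 -0.70770498  1.70750494  0.29617471  1.12658701
  1.45506519]
(0.6, -0.15, 0.35) 0 [ 0.41207192  0.35885994 -0.32532855  1.71886842  0.12731051  1.08458834
  0.04641824]
(0.55, 0, 0.4) -90 [ 0.05837344  0.21070315 -0.17086933  1.79617491  0.03918562  1.13798734
 -1.69602633]
(0.55, 0, 0.4) 90 [ 0.54832173  0.28198217 -0.79538339  1.77741389  0.21728023  1.17267157
  1.2585004 ]
(0.55, 0, 0.4) 0 [ 0.29872301  0.23268167 -0.46759292  1.7865909   0.11416802  1.14898377
 -0.20487959]
(0.55, 0.0, 0.3) -90 [-0.01830479  0.29395859 -0.08083864  1.93078115  0.02945776  0.91796818
 -1.68438323]
(0.55, 0.0, 0.3) 90 [ 0.49926343  0.37510871 -0.76029051  1.90989582  0.30963995  0.97655759
  1.16841933]
(0.55, 0.0, 0.3) 0 [ 0.2500675   0.31778284 -0.42304655  1.91958162  0.1599054   0.9367554
 -0.24933374]
```

```bash
python3 - <<'E'
from h import *
import pickle
D={}
for i,y in enumerate([-.2,.2]):
    env.movep(np.array([.50,y,.3]),down(-np.pi/2)); env.sleep(.2)
    T=wpose(); p,d=viewer.camera("wrist"); D[i]=(T,p,d)
    cv2.imwrite(f"pics/w{i+1}.png",p[:,:,::-1]); print(env.state()["clock"],T[:3,3])
pickle.dump(D,open("v1.pkl","wb"))
E
```

```text
2.175 [ 0.49985416 -0.20094823  0.29985987]
3.9083 [0.50050644 0.19867071 0.29998779]
```

View pics/w1.png

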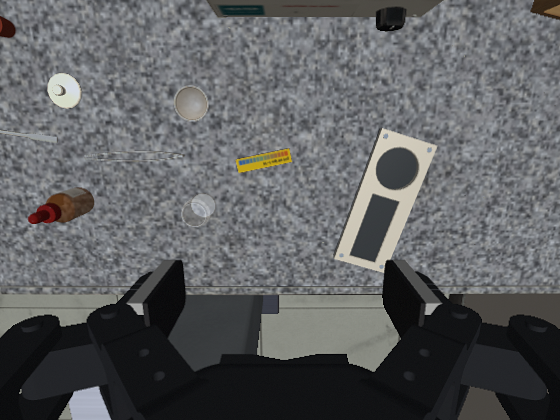

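View pics/w2.png

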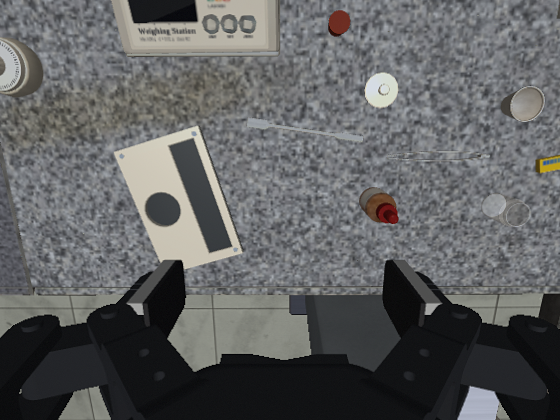

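```bash
cat > meas.py <<'E'
from h import *
def comps(mask,amin=30):
    cs,_=cv2.findContours(mask.astype(np.uint8),cv2.RETR_EXTERNAL,cv2.CHAIN_APPROX_NONE)
    return [c for c in cs if cv2.contourArea(c)>amin]
def fitrect(pts):
    r=cv2.minAreaRect((pts[:,:2]*1000).astype(np.float32)); b=cv2.boxPoints(r)
    e=[b[1]-b[0],b[2]-b[1]]; L=[np.linalg.norm(k) for k in e]; k=int(np.argmax(L))
    return np.array(r[0])/1000,max(L),min(L),np.degrees(np.arctan2(e[k][1],e[k][0]))
E
python3 - <<'E'
from meas import *
import pickle
D=pickle.load(open("v1.pkl","rb"))
for i in D:
    T,p,d=D[i]; p=p.astype(int); hsv=cv2.cvtColor(p.astype(np.uint8),cv2.COLOR_RGB2HSV)
    pale=(p.min(2)>175)
    for c in comps(pale,100):
        m=cv2.moments(c); print(i,"pale",m["m10"]/m["m00"],m["m01"]/m["m00"],cv2.contourArea(c),[np.round(q,4) for q in fitrect(p2w("wrist",c.reshape(-1,2),.012,T))])
    yel=(hsv[:,:,1]>120)&(hsv[:,:,0]>15)&(hsv[:,:,0]<35)&(hsv[:,:,2]>100)
    for c in comps(yel,60): 
        print(i,"yel",c.reshape(-1,2).mean(0),cv2.contourArea(c),[np.round(q,4) for q in fitrect(p2w("wrist",c.reshape(-1,2),.009,T))])
    red=((hsv[:,:,1]>120)&((hsv[:,:,0]<15)|(hsv[:,:,0]>170)))
    for c in comps(red,60): print(i,"red",c.reshape(-1,2).mean(0),cv2.contourArea(c),c.reshape(-1,2).min(0),c.reshape(-1,2).max(0))
print(D[0][1][155:158,100:112].tolist())
for i,(a,b,c,dd) in {0:(60,300,20,240),1:(60,300,90,560-230+20)}.items(): pass
crop=lambda i,y0,y1,x0,x1,n:cv2.imwrite(n,cv2.resize(D[i][1][y0:y1,x0:x1,::-1],None,fx=4,fy=4,interpolation=cv2.INTER_NEAREST))
crop(0,70,220,90,290,"pics/z1.png"); crop(1,60,210,340,540,"pics/z2.png")
E
```

```text
0 pale 384.59114206256174 199.29759360132385 7251.5 [array([ 0.4561, -0.3335]), np.float32(185.2431), np.float32(75.3951), np.float32(-16.8214)]
0 pale 63.44410753992318 89.90357792601577 824.5 [array([0.6018, 0.0712]), np.float32(40.2532), np.float32(38.2612), np.float32(-10.2836)]
0 yel [263.47692308 160.17692308] 704.0 [array([ 0.5147, -0.1737]), np.float32(71.3208), np.float32(18.227), np.float32(-78.3362)]
0 yel [553.7027027   10.40540541] 71.5 [array([ 0.6924, -0.5178]), np.float32(18.053), np.float32(9.806), np.float32(79.7977)]
0 red [ 53.02631579 211.28070175] 876.0 [ 28 194] [ 75 223]
0 red [ 5.42592593 27.31481481] 211.0 [ 0 16] [14 36]
1 pale 179.3715914100384 198.13278543988915 10586.0 [array([0.4578, 0.3383]), np.float32(179.0887), np.float32(114.8247), np.float32(16.5487)]
1 pale 380.95626477541373 89.62746256895193 846.0 [array([0.6015, 0.0795]), np.float32(39.6571), np.float32(39.3843), np.float32(3.4133)]
1 pale 8.664660648612504 63.724506853895015 498.5 [array([0.6313, 0.5319]), np.float32(52.5641), np.float32(24.3444), np.float32(-12.2737)]
1 yel [548.96907216 162.95876289] 156.5 [array([ 0.5106, -0.15  ]), np.float32(26.2899), np.float32(18.7836), np.float32(-78.419)]
1 red [382.78888889 209.24444444] 690.0 [366 193] [397 223]
1 red [338.47692308  22.70769231] 392.5 [329  10] [349  35]
[[[93, 94, 97], [78, 79, 82], [72, 72, 74], [92, 94, 97], [137, 138, 139], [140, 142, 144], [137, 139, 142], [121, 122, 126], [98, 99, 103], [91, 93, 96], [96, 99, 101], [95, 97, 100]], [[96, 99, 104], [92, 94, 98], [85, 88, 90], [106, 108, 110], [135, 136, 137], [140, 142, 144], [134, 136, 138], [119, 120, 122], [92, 94, 96], [79, 80, 83], [79, 80, 82], [80, 82, 84]], [[90, 93, 98], [92, 94, 98], [94, 96, 100], [107, 109, 111], [126, 128, 130], [131, 132, 134], [120, 121, 123], [108, 109, 113], [94, 96, 99], [85, 87, 91], [84, 85, 88], [85, 86, 90]]]
```

```bash
sleep 1
```

```text
(no output)
```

View pics/z1.png

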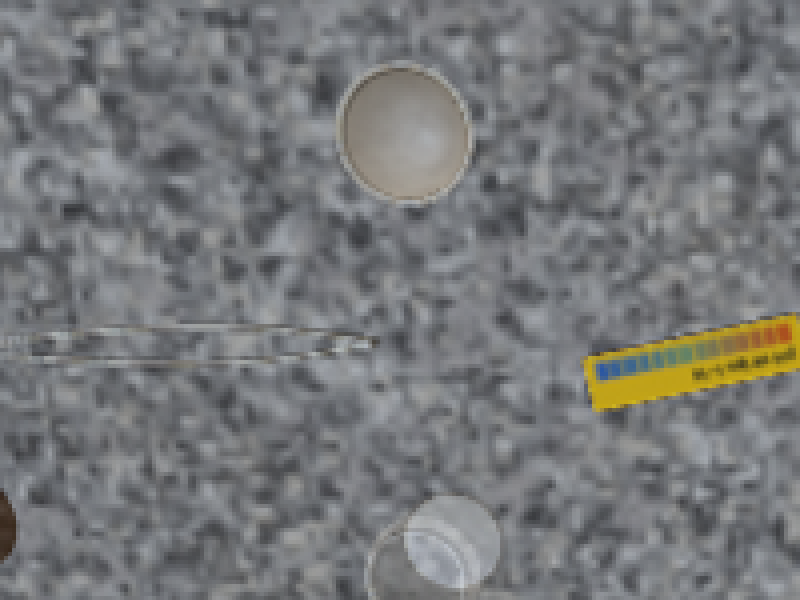

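View pics/z2.png

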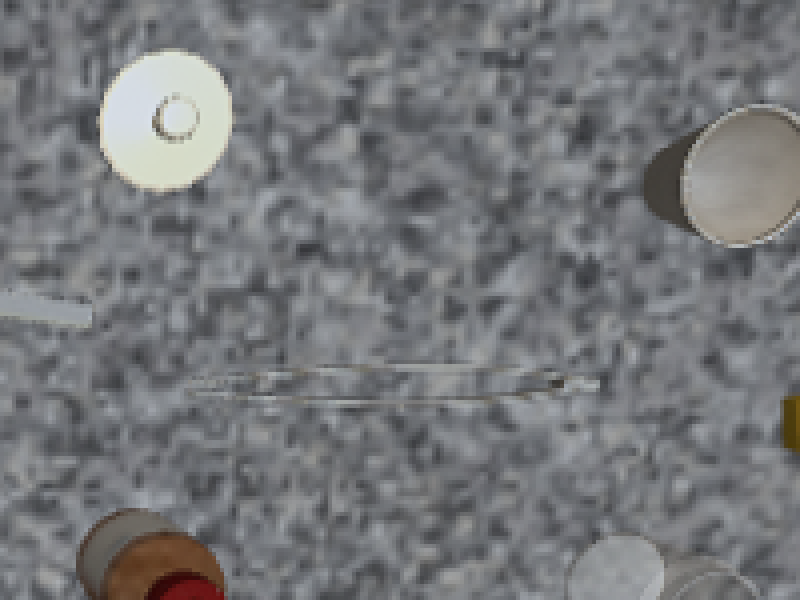

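```bash
python3 - <<'E'
from meas import *
import pickle
D=pickle.load(open("v1.pkl","rb"));T0,T1=D[0][0],D[1][0]
f=lambda n,uv,z,T=None:p2w(n,uv,z,T)[0].round(4)
print("cruc",f("wrist",(190.8,102.7),.032,T0), f("wrist",(526.5,104),.032,T1), f("top",(90+498/2.28-.3,140+115/2.28-.3),.032))
print("lid",f("wrist",(380.8,89.6),.004,T1),f("wrist",(383.9,88.9),.017,T1))
print("twz",f("wrist",(386.5,155.3),.006,T1),f("wrist",(489.7,155.5),.006,T1),"tip0",f("wrist",(184.2,155),.006,T0))
print("bottle",f("wrist",(391,216),.095,T1),f("wrist",(34,218.5),.095,T0),f("top",(90+347/2.28-.3,140+222/2.28-.3),.095))
for uv in ((46,212),):print(f("wrist",uv,.065,T0))
def rodang(pts): pass
print("spat",f("wrist",(250,124),.004,T1),f("wrist",(362,137),.004,T1))
crop=lambda i,y0,y1,x0,x1,n:cv2.imwrite(n,cv2.resize(D[i][1][y0:y1,x0:x1,::-1],None,fx=6,fy=6,interpolation=cv2.INTER_CUBIC))
crop(1,180,230,350,410,"pics/z3.png"); crop(0,180,230,10,110,"pics/z4.png")
crop(0,130,180,90,190,"pics/z5.png")
E
```

```text
cruc [ 0.5854 -0.0905  0.032 ] [ 0.5846 -0.0897  0.032 ] [ 0.587  -0.0888  0.032 ]
lid [0.6028 0.0776 0.004 ] [0.6025 0.0775 0.017 ]
twz [0.5214 0.0648 0.006 ] [ 0.5211 -0.0711  0.006 ] tip0 [ 0.5215 -0.0702  0.006 ]
bottle [0.4646 0.0821 0.095 ] [0.4616 0.0749 0.095 ] [0.4614 0.077  0.095 ]
[0.4607 0.0825 0.065 ]
spat [0.5613 0.2424 0.004 ] [0.5447 0.0978 0.004 ]
```

View pics/z3.png

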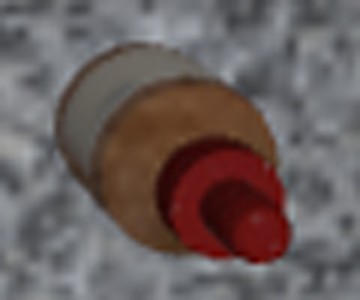

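View pics/z4.png

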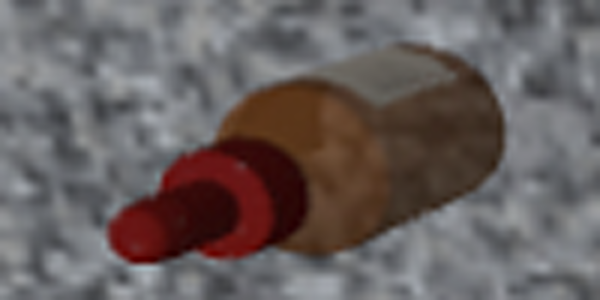

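```bash
cat > plan.py <<'E'
from h import *
def Rz(a): return np.array([[np.cos(a),-np.sin(a)],[np.sin(a),np.cos(a)]])
AI=np.radians(16.55); CI=np.array([.4578,.3383]); AS=np.radians(-16.82); CS=np.array([.4561,-.3335])
Iround=CI+Rz(AI)@[0,.026]; Ilong=CI+Rz(AI)@[0,-.030]
Sround=CS+Rz(AS)@[.05,0]; Slong=CS+Rz(AS)@[-.036,0]
E
python3 - <<'E'
from plan import *
import pickle
D=pickle.load(open("v1.pkl","rb"));T0,T1=D[0][0],D[1][0]
f=lambda n,uv,z,T=None:p2w(n,uv,z,T)[0].round(4)
print("teat",f("wrist",(393.3,219.5),.09,T1),f("wrist",(10+142/6-.4,180+232/6-.4),.09,T0))
print("shoulder",f("wrist",(350+187/6-.4,180+165/6-.4),.045,T1),f("wrist",(10+303/6-.4,180+165/6-.4),.045,T0))
print(Iround,Ilong,Sround,Slong)
print("circ I",w2p("wrist",np.r_[Iround,.012],T1),w2p("wrist",np.r_[Sround,.012],T0),w2p("wrist",np.r_[Ilong,.012],T1),w2p("wrist",np.r_[Slong,.012],T0))
P={"cr":(.5854,-.0903,.012),"crp":(*Iround,.016),"lid":(.6025,.0775,.0095),"bot":(.4625,.079,.028),"botp":(*Sround,.032),"tw":(.5213,-.031,.003),"twp":(*(Ilong-.038*Rz(AI)[:,0]),.011),"st":(.5147,-.1737,.003),"stp":(*Slong,.011)}
Y={"tw":(0,180),"twp":(-73.45,106.55),"st":(11.7,-168.3),"stp":(73.18,-106.8)}
for k,p in P.items():
  for a in Y.get(k,(90,-90)):
    for dz in (0,.15):
      q=inverse_kinematics(np.array(p)+[0,0,dz],down(np.radians(a))); print(k,a,dz,None if q is None else q.round(2))
E
```

```text
teat [0.4591 0.0776 0.09  ] [0.4604 0.0796 0.09  ]
shoulder [0.4616 0.079  0.045 ] [0.4615 0.0785 0.045 ]
[0.45039385 0.36322286] [0.46634556 0.30954285] [ 0.50396093 -0.3479683 ] [ 0.42164013 -0.32308283]
circ I [[162.12549416 209.36919854]] [[397.04953291 168.74538466]] [[201.0976635  197.73115424]] [[373.62120148 228.79564303]]
cr 90 0 [ 0.63  0.9  -0.82  2.    1.04  0.73  0.71]
cr 90 0.15 [ 0.78  0.76 -1.07  1.94  0.82  0.97  0.88]
cr -90 0 [ 0.08  0.74 -0.01  2.03  0.02  0.37 -1.51]
cr -90 0.15 [ 0.07  0.51  0.01  1.97 -0.01  0.66 -1.49]
crp 90 0 [-0.15  0.93 -0.9   2.03  1.1   0.78 -0.18]
crp 90 0.15 [-0.09  0.69 -0.99  1.97  0.74  0.9   0.1 ]
crp -90 0 [-0.7   0.73 -0.08  2.06  0.15  0.36 -2.48]
crp -90 0.15 [-0.65  0.5  -0.14  1.99  0.11  0.66 -2.44]
lid 90 0 [ 0.35  0.93 -0.84  1.97  1.04  0.76  0.45]
lid 90 0.15 [ 0.4   0.69 -0.89  1.91  0.7   0.88  0.72]
lid -90 0 [-0.18  0.76 -0.03  1.99  0.06  0.39 -1.83]
lid -90 0.15 [-0.18  0.53 -0.04  1.94  0.03  0.67 -1.8 ]
bot 90 0 [ 0.3   0.78 -0.79  2.27  1.15  0.58  0.17]
bot 90 0.15 [ 0.52  0.56 -1.07  2.19  0.71  0.8   0.56]
bo
[... 538 characters left out ...]
6 -2.96]
twp -73.45 0 [-0.64  0.71 -0.07  2.18  0.18  0.26 -2.15]
twp -73.45 0.15 [-0.56  0.45 -0.18  2.11  0.14  0.59 -2.11]
twp 106.55 0 [ 0.03  1.   -1.08  2.15  1.27  0.89 -0.01]
twp 106.55 0.15 [ 0.06  0.67 -1.07  2.09  0.8   0.87  0.37]
st 11.7 0 [ 0.42  0.74 -0.24  2.13  0.53  0.33 -0.06]
st 11.7 0.15 [ 0.48  0.49 -0.32  2.07  0.26  0.62  0.19]
st -168.3 0 [ 0.2   0.73  0.06  2.14 -0.15  0.27 -2.55]
st -168.3 0.15 [ 0.05  0.49  0.25  2.09 -0.21  0.59 -2.48]
stp 73.18 0 [ 0.88  0.74 -0.43  2.15  0.79  0.41  1.08]
stp 73.18 0.15 [ 0.9   0.48 -0.44  2.09  0.34  0.64  1.5 ]
stp -106.8 0 [ 0.51  0.71  0.08  2.17 -0.21  0.27 -1.09]
stp -106.8 0.15 [ 0.32  0.47  0.33  2.11 -0.26  0.6  -1.02]
```

```bash
python3 - <<'E'
from h import *
p,d=viewer.camera("top"); m,R,c=cam("top")
v,u=np.mgrid[:420,:560]; n=cv2.undistortPoints(np.c_[u.ravel(),v.ravel()].astype(float).reshape(-1,1,2),m["K"],m["dist_coeffs"]).reshape(-1,2)
X=c+(np.c_[n,np.ones(len(n))]*d.reshape(-1,1))@R.T
ok=d.ravel()>0
for y0 in np.arange(-.3,.45,.05):
  s=ok&(abs(X[:,1]-y0)<.025)
  print(round(y0,2),[round(float(X[s&(abs(X[:,0]-x0)<.02),2].max(initial=-1)),3) for x0 in np.arange(.6,.8,.04)])
E
```

```text
-0.3 [0.008, 0.008, 0.113, 0.115, 0.238, 0.239]
-0.25 [0.008, 0.007, 0.115, 0.238, 0.235, 0.118]
-0.2 [0.008, 0.007, 0.113, 0.236, 0.236, 0.235]
-0.15 [0.008, 0.007, 0.112, 0.112, 0.115, 0.116]
-0.1 [0.036, 0.007, 0.112, 0.112, 0.113, 0.113]
-0.05 [0.035, 0.007, 0.007, 0.13, 0.131, 0.008]
-0.0 [0.007, 0.008, 0.009, 0.061, 0.063, 0.108]
0.05 [0.018, 0.007, 0.007, 0.007, 0.111, 0.152]
0.1 [0.022, 0.009, 0.007, 0.007, 0.15, 0.152]
0.15 [0.006, 0.006, 0.03, 0.008, 0.215, 0.216]
0.2 [0.01, 0.033, 0.051, 0.062, 0.062, 0.062]
0.25 [0.006, 0.038, 0.051, 0.064, 0.09, 0.093]
0.3 [0.008, 0.036, 0.053, 0.064, 0.085, 0.091]
0.35 [0.007, 0.038, 0.053, 0.061, 0.074, 0.088]
0.4 [-1.0, 0.033, 0.049, 0.058, 0.061, 0.059]
```

```bash
cat >> plan.py <<'E'
def go(p,z,yaw): env.movep(np.array([p[0],p[1],z]),down(np.radians(yaw)))
def line(p,z,rate=.15,f=None): return env.servo_line(np.array([p[0],p[1],z]),rate=rate,until_force=f)
def st(*a):
    s=env.state(); print(*a,"t",round(s["clock"],2),"pos",s["tool_pos"].round(4),"w",round(s["width"],4),"F",s["contact_force"].round(1))
def snap(n,u=None):
    import pickle
    T=wpose(); p,d=viewer.camera("wrist"); pickle.dump((T,p,d),open(f"pics/{n}.pkl","wb")); cv2.imwrite(f"pics/{n}.png",p[:,:,::-1]); return T,p,d
E
python3 - <<'E'
from plan import *
for k,p in {"cr":(.5854,-.0903,.012),"crp":(*Iround,.016),"lid":(.6025,.0775,.0095),}.items():
  for a in (45,20,0):
    for dz in (0,.15):
      q=inverse_kinematics(np.array(p)+[0,0,dz],down(np.radians(a))); print(k,a,dz,None if q is None else q.round(2))
C=(.5854,-.0903)
go(C,.16,45); st("above")
line(C,.0125,f=8); st("down")
env.clamp(35); st("grip"); line(C,.17,.2); st("up")
snap("g1")
E
```

```text
cr 45 0 [ 0.36  0.78 -0.41  2.01  0.65  0.48  0.26]
cr 45 0.15 [ 0.43  0.56 -0.49  1.95  0.38  0.72  0.49]
cr 20 0 [ 0.31  0.76 -0.33  2.02  0.54  0.45 -0.08]
cr 20 0.15 [ 0.36  0.54 -0.39  1.96  0.31  0.7   0.13]
cr 0 0 [ 0.25  0.75 -0.25  2.02  0.43  0.42 -0.33]
cr 0 0.15 [ 0.31  0.53 -0.32  1.96  0.25  0.69 -0.17]
crp 45 0 [-0.47  0.76 -0.41  2.04  0.66  0.47 -0.59]
crp 45 0.15 [-0.34  0.55 -0.58  1.98  0.45  0.74 -0.4 ]
crp 20 0 [-0.52  0.75 -0.34  2.05  0.57  0.44 -0.94]
crp 20 0.15 [-0.4   0.54 -0.5   1.98  0.38  0.72 -0.78]
crp 0 0 [-0.57  0.74 -0.26  2.05  0.45  0.41 -1.19]
crp 0 0.15 [-0.45  0.52 -0.42  1.98  0.32  0.7  -1.07]
lid 45 0 [ 0.1   0.8  -0.43  1.98  0.66  0.51 -0.03]
lid 45 0.15 [ 0.17  0.58 -0.54  1.92  0.43  0.75  0.18]
lid 20 0 [ 0.03  0.78 -0.33  1.98  0.53  0.47 -0.35]
lid 20 0.15 [ 0.11  0.57 -0.44  1.92  0.35  0.73 -0.19]
lid 0 0 [-0.02  0.77 -0.26  1.98  0.43  0.44 -0.6 ]
lid 0 0.15 [ 0.05  0.55 -0.35  1.93  0.28  0.71 -0.47]
above t 6.15 pos [ 0.5856 -0.0897  0.1602] w 0.0853 F [-0.5 -0.5  0.5]
down t 7.28 pos [ 0.5861 -0.0902  0.0132] w 0.0852 F [-0.   0.2  0.2]
grip t 7.8 pos [ 0.5858 -0.0905  0.0133] w 0.0372 F [-1.1 -0.   5.3]
up t 8.73 pos [ 0.5843 -0.0905  0.1689] w 0.0373 F [-0.2 -0.6 -0.4]
```

View pics/g1.png

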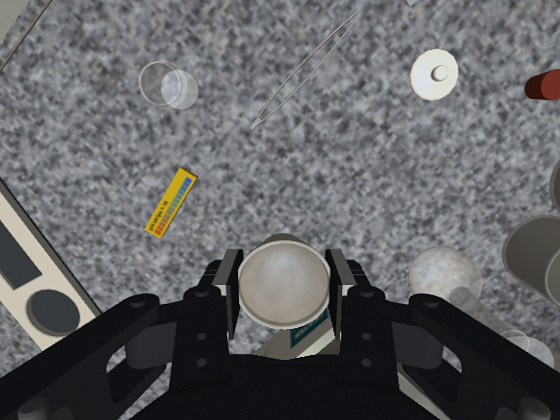

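```bash
python3 - <<'E'
from plan import *
import pickle
T,p,d=pickle.load(open("pics/g1.pkl","rb"))
X=(T@np.array([0,0,-.0187,1]))[:3]; print(w2p("wrist",X,T))
for a in range(0,360,90):
  print(a,w2p("wrist",(T@np.array([.0205*np.cos(np.radians(a)),.0205*np.sin(np.radians(a)),-.0187,1]))[:3],T))
E
```

```text
[[283.27225774 287.33053072]]
0 [[283.26896313 240.70749837]]
90 [[332.8238501  287.31492335]]
180 [[283.2754909  330.34951914]]
270 [[233.7163443  287.30249112]]
```

```bash
python3 - <<'E'
from plan import *
go(Iround,.16,45); st("above")
line(Iround,.035,.15); env.sleep(.2)
r=line(Iround,.0145,.03,f=4); st("down",r)
env.ungrasp(); env.sleep(.1); line(Iround,.12,.2); st("up")
# view: camera centred over crucible
go((.45,.28),.22,0); env.sleep(.2); snap("g2")
E
```

```text
above t 10.51 pos [0.4516 0.3616 0.1598] w 0.0375 F [-0.9  0.3  0.2]
down True t 12.28 pos [0.4502 0.3631 0.0173] w 0.037 F [-0.7 -1.   5.7]
up t 13.57 pos [0.4501 0.3625 0.1195] w 0.0853 F [ 0.6  0.  -0.4]
```

View pics/g2.png

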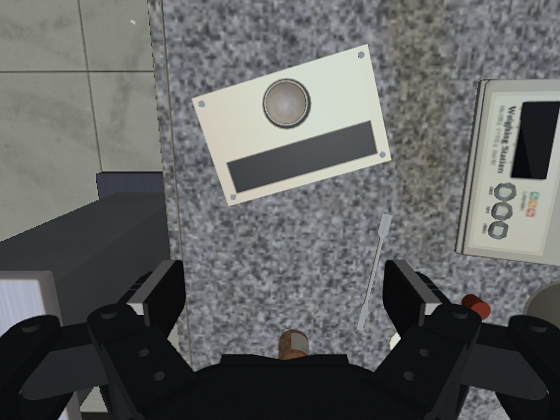

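```bash
python3 - <<'E'
from plan import *
import pickle
T,p,d=pickle.load(open("pics/g2.pkl","rb"))
cv2.imwrite("pics/g2z.png",cv2.resize(p[70:140,250:325,::-1],None,fx=8,fy=8,interpolation=cv2.INTER_CUBIC))
for r in (.0205,):
  print([ ((w2p("wrist",np.r_[Iround,.036]+[r*np.cos(a),r*np.sin(a),0],T)[0]-[250,70]+.5)*8).round(0) for a in np.radians([0,90,180,270])])
E
```

```text
[array([472., 266.]), array([298.,  79.]), array([121., 265.]), array([296., 446.])]
```

View pics/g2z.png

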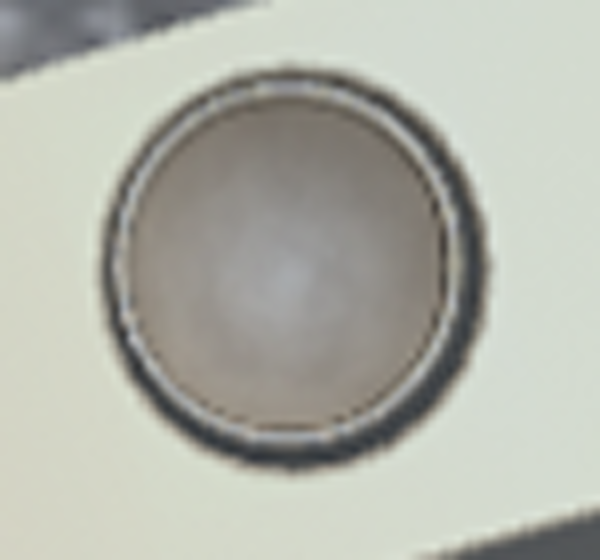

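```bash
python3 - <<'E'
from plan import *
L=(.6026,.0776)
go(L,.13,45); env.sleep(.1); st("above")
r=line(L,.0100,.1,f=6); st("down",r)
env.clamp(30); st("grip"); line(L,.13,.15); st("up")
snap("g3")
E
```

```text
above t 15.56 pos [0.6022 0.0802 0.1306] w 0.0852 F [-0.6 -0.2 -0.7]
down False t 16.91 pos [0.6032 0.0777 0.0107] w 0.0857 F [-0.2 -0.2  0.6]
grip t 17.59 pos [0.6027 0.0776 0.0102] w 0.0103 F [-0.4 -0.7  2. ]
up t 18.54 pos [0.6018 0.0772 0.1292] w 0.0101 F [ 0.   0.3 -0.5]
```

View pics/g3.png

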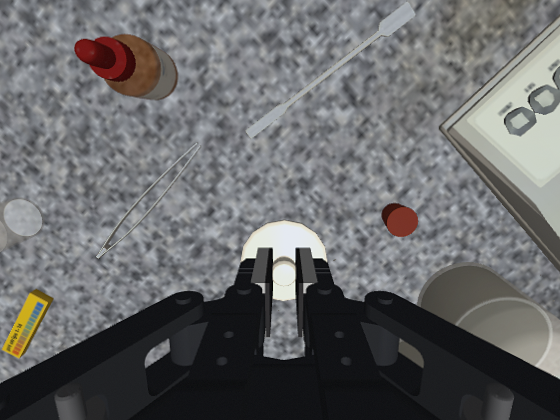

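```bash
python3 - <<'E'
from plan import *
import pickle
T,p,d=pickle.load(open("pics/g3.pkl","rb"))
for z in (.0102,.007):
 print([w2p("wrist",(T@np.array([.0215*np.cos(a),.0215*np.sin(a),z,1]))[:3],T)[0].round(0) for a in np.radians([0,90,180,270])])
print(w2p("wrist",(T@np.array([0,0,-.0068,1]))[:3],T))
cv2.imwrite("pics/g3z.png",cv2.resize(p[205:315,225:345,::-1],None,fx=5,fy=5,interpolation=cv2.INTER_CUBIC))
E
```

```text
[array([283., 218.]), array([327., 259.]), array([283., 298.]), array([240., 259.])]
[array([283., 220.]), array([327., 262.]), array([283., 301.]), array([239., 262.])]
[[283.29764008 274.41221913]]
```

View pics/g3z.png

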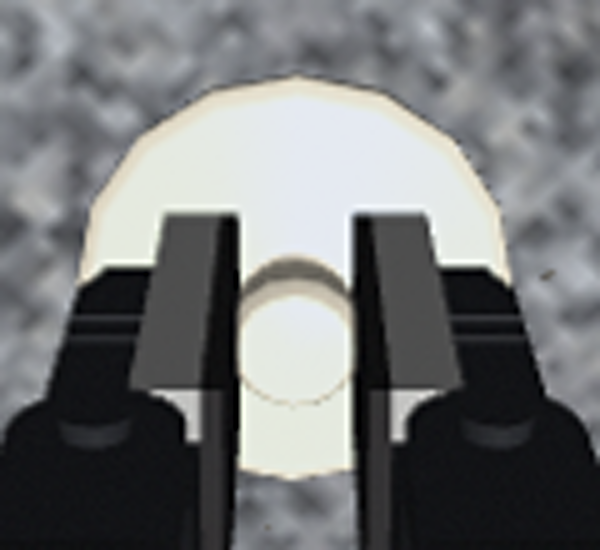

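```bash
python3 - <<'E'
from plan import *
C=(.4498,.3632)
go(C,.13,45); env.sleep(.2); st("above")
line(C,.056,.08); env.sleep(.4); st("hover")
r=line(C,.0435,.015,f=3); env.sleep(.1); st("down",r)
env.ungrasp(); env.sleep(.2); line(C,.13,.15); st("up")
go((.45,.28),.22,0); env.sleep(.2); T,p,d=snap("g4")
cv2.imwrite("pics/g4z.png",cv2.resize(p[40:220,180:400,::-1],None,fx=3.5,fy=3.5,interpolation=cv2.INTER_CUBIC))
for X,r in ((np.r_[C,.036],.0215),):print([w2p("wrist",X+[r*np.cos(a),r*np.sin(a),0],T)[0].round(1) for a in np.radians([0,90,180,270])])
s,_=viewer.camera("side"); cv2.imwrite("pics/s4.png",cv2.resize(s[250:340,140:300,::-1],None,fx=4,fy=4))
E
```

```text
above t 20.02 pos [0.4511 0.3616 0.1298] w 0.0106 F [ 0.4 -0.5  0.3]
hover t 21.5 pos [0.4499 0.3632 0.0562] w 0.0103 F [-0.3 -0.3  0.8]
down True t 22.23 pos [0.4498 0.3632 0.0464] w 0.0103 F [-1.  -1.1  5.6]
up t 23.86 pos [0.4495 0.3626 0.1296] w 0.0854 F [-0.1 -0.1 -1.6]
[array([308.9, 103. ]), array([286.1,  78.4]), array([262.9, 102.8]), array([285.8, 126.6])]
```

View pics/g4z.png

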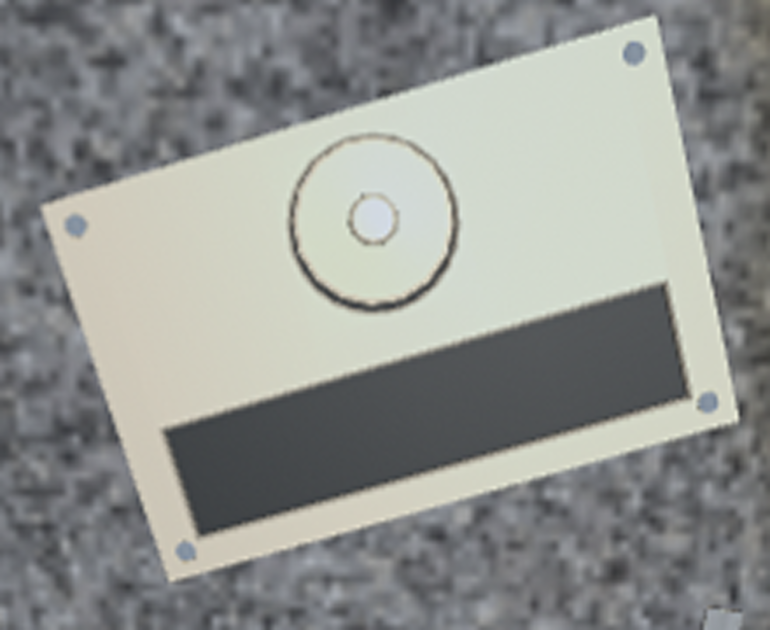

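View pics/s4.png

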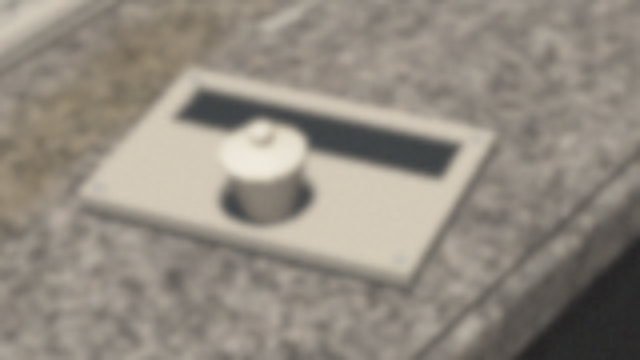

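```bash
python3 - <<'E'
from plan import *
W=(.5213,-.034)
go(W,.12,0); env.sleep(.2); st("above")
r=line(W,.003,.1,f=6); st("down",r)
env.clamp(25); st("grip"); line(W,.12,.15); env.sleep(.2); st("up")
T,p,d=snap("g5")
s,_=viewer.camera("side"); cv2.imwrite("pics/s5.png",s[100:340,140:460,::-1])
E
```

```text
above t 26.19 pos [ 0.5218 -0.0323  0.1204] w 0.0857 F [ 0.2 -0.2 -0.4]
down False t 27.51 pos [ 0.5217 -0.034   0.0035] w 0.0856 F [ 0.8 -0.6 -0.4]
grip t 28.18 pos [ 0.5213 -0.034   0.0031] w 0.0109 F [ 0.3 -0.7  1.2]
up t 29.31 pos [ 0.5206 -0.034   0.1191] w 0.0109 F [ 0.  -0.6  0.2]
```

View pics/g5.png

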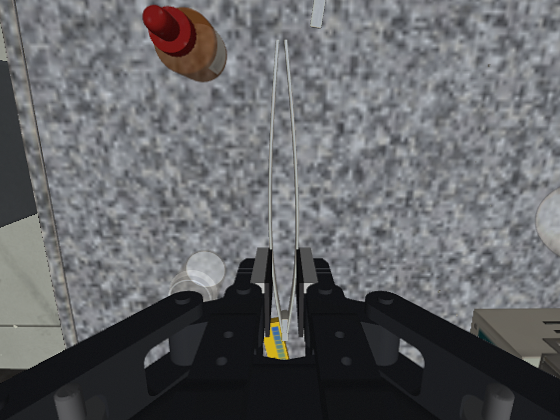

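View pics/s5.png

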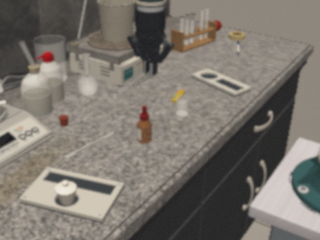

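```bash
python3 - <<'E'
from plan import *
import pickle
T,p,d=pickle.load(open("pics/g5.pkl","rb"))
for z in (-.004,.01,.02):
 print(z,[w2p("wrist",(T@np.array([x,0,z,1]))[:3],T)[0].round(1) for x in (.097,.06,-.035)])
E
```

```text
-0.004 [array([284.9,  37.8]), array([284.8, 136.9]), array([284.6, 337.6])]
0.01 [array([284.8,  45.8]), array([284.7, 135.4]), array([284.5, 320.7])]
0.02 [array([284.7,  50.6]), array([284.6, 134.5]), array([284.5, 310.2])]
```

```bash
python3 - <<'E'
from plan import *
P=CI+Rz(AI)@[-.038,-.0315]
go(P,.16,-73.45); env.sleep(.3); st("above")
line(P,.03,.12); env.sleep(.3); st("hover")
r=line(P,.0095,.02,f=3); st("down",r)
env.ungrasp(); env.sleep(.2); st("open"); line(P,.13,.15); st("up")
go((.45,.26),.22,0); env.sleep(.2); T,p,d=snap("g6")
cv2.imwrite("pics/g6z.png",cv2.resize(p[20:240,150:430,::-1],None,fx=2.7,fy=2.7,interpolation=cv2.INTER_CUBIC))
E
```

```text
above t 31.11 pos [0.4308 0.2965 0.16  ] w 0.0106 F [-0.5 -0.2  0.9]
hover t 32.64 pos [0.4305 0.2974 0.0304] w 0.0104 F [-0.4 -0.2  0.2]
down True t 33.52 pos [0.4302 0.2972 0.011 ] w 0.0109 F [ 1.  -0.6  4.2]
open t 33.98 pos [0.4298 0.2979 0.0107] w 0.0228 F [0.1 3.2 0.1]
up t 34.92 pos [0.4297 0.2964 0.1293] w 0.0854 F [ 0.4  0.6 -0.6]
```

View pics/g6z.png

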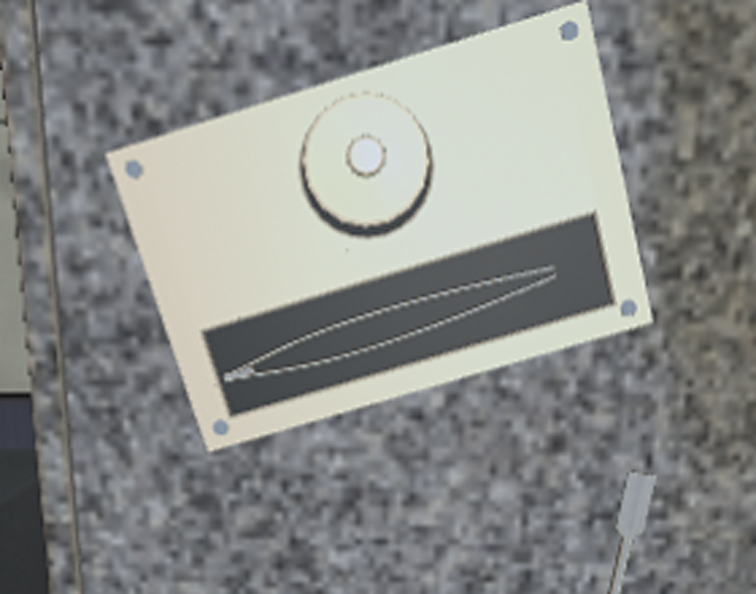

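```bash
python3 - <<'E'
from plan import *
B=(.4614,.0788)
go(B,.17,-90); env.sleep(.3); st("above"); snap("g7")
r=line(B,.029,.1,f=6); st("down",r)
if not r:
    env.clamp(40); st("grip"); line(B,.10,.12); env.sleep(.1); st("up"); snap("g8")
E
```

```text
above t 37.38 pos [0.4616 0.0797 0.1701] w 0.0856 F [ 1.   0.8 -0.3]
down False t 38.98 pos [0.4618 0.0789 0.0294] w 0.0854 F [-1.1 -0.4 -0.1]
grip t 39.5 pos [0.4616 0.0788 0.0294] w 0.0352 F [ 0.1 -0.3  5.9]
up t 40.34 pos [0.4608 0.0787 0.0993] w 0.0347 F [-0.2 -0.3 -1.2]
```

View pics/g8.png

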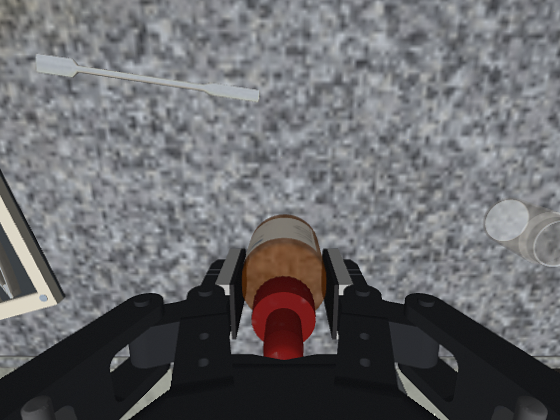

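```bash
python3 - <<'E'
from plan import *
line((.4614,.0788),.15,.12)
go(Sround,.15,-90); env.sleep(.3); st("above")
line(Sround,.045,.1); env.sleep(.3); st("hover")
r=line(Sround,.0305,.02,f=4); st("down",r)
env.ungrasp(); env.sleep(.2); line(Sround,.17,.12); st("up")
S=(.5147,-.1737)
go(S,.12,11.7); env.sleep(.3); snap("g9"); st("above strips")
E
```

```text
above t 42.84 pos [ 0.5044 -0.347   0.1501] w 0.0351 F [ 0.2 -0.2 -0.7]
hover t 44.34 pos [ 0.5042 -0.3481  0.0454] w 0.0351 F [ 0.4 -0.6 -0.5]
down True t 44.92 pos [ 0.5039 -0.3479  0.0335] w 0.0349 F [-0.2  0.7  4.4]
up t 46.96 pos [ 0.5034 -0.3476  0.1692] w 0.0854 F [ 0.2  0.3 -0. ]
above strips t 48.32 pos [ 0.5148 -0.1742  0.12  ] w 0.0851 F [-0.6 -0.1 -0.5]
```

View pics/g9.png

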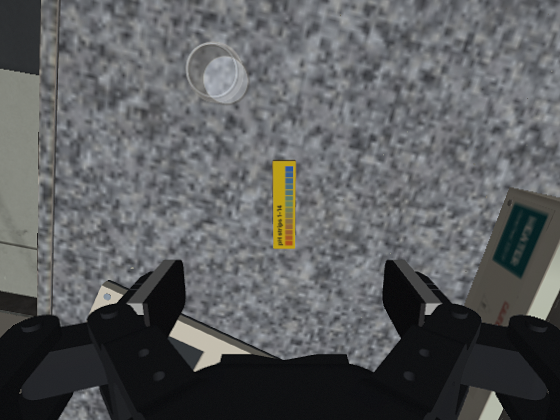

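```bash
python3 - <<'E'
from plan import *
S=(.5147,-.1737)
r=line(S,.006,.1,f=6); st("down",r)
env.clamp(30); st("grip"); line(S,.16,.15); env.sleep(.1); st("up")
go(Slong,.16,73.18); env.sleep(.3); st("above")
line(Slong,.035,.1); env.sleep(.3); st("hover")
r=line(Slong,.0125,.02,f=3); st("down",r)
env.ungrasp(); env.sleep(.2); st("open"); line(Slong,.15,.15); st("up")
go((.50,-.2),.3,-90); env.sleep(.3); T,p,d=snap("g10")
cv2.imwrite("pics/g10z.png",cv2.resize(p[110:290,300:480,::-1],None,fx=3.3,fy=3.3,interpolation=cv2.INTER_CUBIC)); st()
s,_=viewer.camera("side"); cv2.imwrite("pics/s10.png",cv2.resize(s[100:320,130:410,::-1],None,fx=2.7,fy=2.7))
E
```

```text
down False t 49.61 pos [ 0.5151 -0.1738  0.0065] w 0.085 F [ 0.4 -0.1 -0.3]
grip t 50.23 pos [ 0.5148 -0.1737  0.0063] w 0.0166 F [-0.1 -0.8  3.5]
up t 51.51 pos [ 0.514  -0.1735  0.159 ] w 0.0165 F [ 0.7  0.8 -0.7]
above t 52.89 pos [ 0.4222 -0.3225  0.1601] w 0.0163 F [-0.7  0.4  0.3]
hover t 54.59 pos [ 0.4217 -0.3233  0.0353] w 0.0164 F [-0.3 -0.3 -0.2]
down True t 55.54 pos [ 0.4215 -0.323   0.0142] w 0.0162 F [ 1.  -0.7  4.5]
open t 56.42 pos [ 0.421  -0.3227  0.0138] w 0.0853 F [0.  0.2 0.3]
up t 57.48 pos [ 0.4209 -0.3228  0.1493] w 0.0856 F [0.6 1.1 0.2]
t 60.07 pos [ 0.4999 -0.2001  0.2999] w 0.0853 F [-0.   0.1 -0.2]
```

View pics/g10.png

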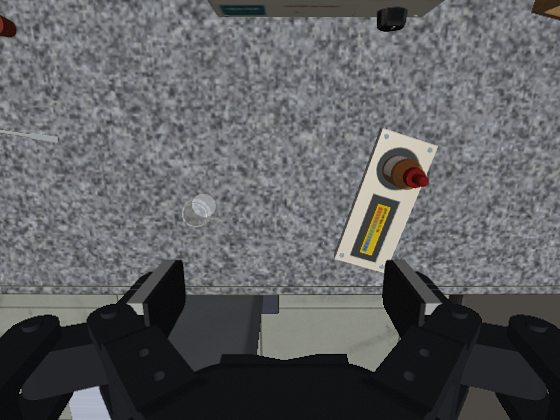

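View pics/g10z.png

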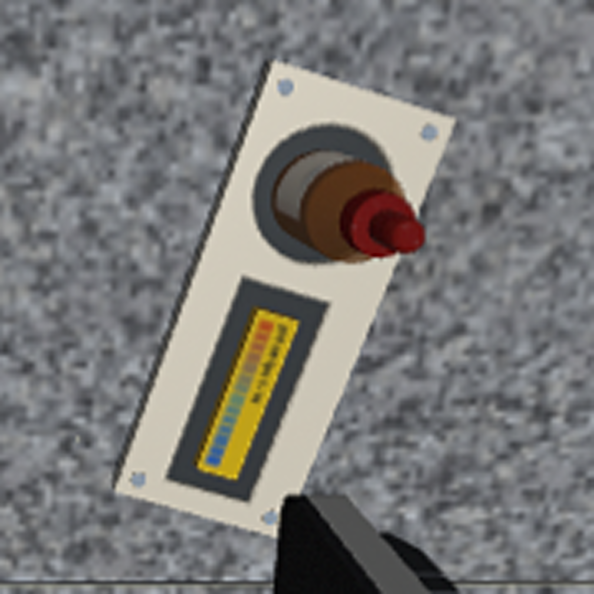

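View pics/s10.png

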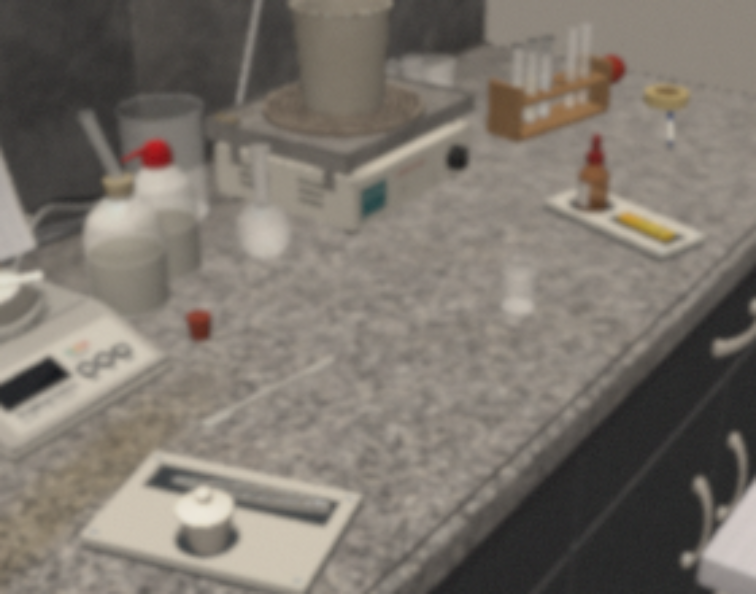

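```bash
python3 - <<'E'
from plan import *
print(env.hand_in()); st()
E
```

```text
the job is handed in; nothing more can be done
None
the job is handed in; nothing more can be done
```

I made up both kits in the order asked and handed the job in at about 60 s of the 128 s allowed; no verdict is reported.

**Ignition kit:** The crucible stands in the round recess. Its lid is closed on it, level and centred to about 1 mm in the wrist view. The tweezers lie fully inside the long recess, set a few millimetres towards one end. I gripped them about 31 mm off their middle so that the opening fingers would clear the crucible.

**Spot-test kit:** The bottle stands upright in the round recess, and the strips lie flat in the oblong one.

**Checks:** Every item made contact at the height expected for it. The final wrist and side pictures show both kits in place, and the spatula and the weighing bottle where they were.

**One deviation:** When I released the tweezers, the fingers touched the side of the recess at about 3 N and only opened fully as they were lifted. The picture taken afterwards shows the tweezers properly seated and the lid undisturbed.

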